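# Push the tin and the kitchen timer home into the counter tidy

### The job

Tidy up the worktop: push the food tin along the surface into the wide bay of the open-fronted wooden counter tidy and the round kitchen timer into its narrow bay, each right up against the back rail. Push them with the fingers, keeping them upright on the worktop: do not pick them up, and leave the coffee capsules, the dish and the canister where they are.

Things in the scene. Friction and masses are not known exactly. Their poses are not given: they have to be found in the camera images.
- tin: The food tin: a plain upright cylinder, 75 mm in diameter, 58 mm high, about 0.25 kg. Loose on the worktop. Origin: centre of its underside, z axis up.
- timer: The kitchen timer: round, squat, 62 mm in diameter, 47 mm high, about 0.1 kg (base 22 mm high, domed dial with a narrower cap above). Loose on the worktop. Origin: centre of its underside, z axis up.
- tidy: Pale wooden frame fixed to the worktop, no floor, 198 mm wide (along its y), walls 12 mm thick, 32 mm high. From a back rail three side walls reach forward (-x) and end rounded 51 mm before the rail's face; between them two bays, open in front: wide (+y, left seen from the robot) and narrow (right). Origin: on the worktop, mid-width, 20 mm before the rail's face; x points to the rail.
- wide_stop (a point): Point on the worktop at the foot of the back rail's front face, in the middle of the wide bay (90 mm wide inside, at the tidy's y = +42 mm). Axes as the tidy's: x points into the rail, y to the left along it. The tin at home has its centre 38 mm in front (-x) of it.
- narrow_stop (a point): The same point for the narrow bay (72 mm wide inside, at the tidy's y = -51 mm). The timer at home has its centre 31 mm in front (-x) of it.
- pod_left: White coffee capsule, 51 mm in diameter, 45 mm high, standing loose just left of the tidy; to be left alone. Origin: centre of its underside.
- pod_right: White coffee capsule like the other, standing loose just right of the tidy; to be left alone. Origin: centre of its underside.
- dish: Round dish of sweets, 112 mm in diameter, 37 mm high, loose, right of the tidy; to be left alone. Origin: centre of its underside.
- canister: Round lidded canister, 87 mm in diameter, 110 mm high, loose, behind on the left; to be left alone. Origin: centre of its underside.
Things that resemble listed ones, but are neither listed nor needed, are in the scene too. Several things look just like the timer: the one meant starts nearest to the robot's base.

How it is judged:
At the end, for the whole second after the job is handed in: Tin in the wide bay and timer in the narrow bay, each within 8 mm of touching the back rail and within 12 mm of the bay's middle line, upright (within 0.08 rad), standing on the worktop and at rest; capsules, dish and canister within 20 mm of where they stood (x of tin in the frame of wide_stop between -0.0457 and -0.0317 m and y of tin in the frame of wide_stop between -0.012 and 0.012 m and linear speed of each of tin, timer below 0.01 m/s and angle between each of tin, timer's own z axis and vertical below 0.08 rad and height (world z) of each of tin, timer below 0.004 m and x of timer in the frame of narrow_stop between -0.039 and -0.025 m and y of timer in the frame of narrow_stop between -0.012 and 0.012 m and distance of each of pod_left, pod_right, dish, canister from where it was at the start of the episode below 0.02 m).
It fails at once if the tin is lifted off the worktop or tipped (height (world z) of tin above 0.012 m or angle between tin's own z axis and vertical above 0.3 rad).
It fails at once if the timer is lifted off the worktop or tipped (height (world z) of timer above 0.012 m or angle between timer's own z axis and vertical above 0.3 rad).
It fails at once if a coffee capsule, the dish or the canister is moved by more than 20 mm (distance of any of pod_left, pod_right, dish, canister from where it was at the start of the episode above 0.02 m).
It also fails if it takes over 69 s, if anything falls off the work surface, if the arm or the gripper's body presses on something with over 40 N, if the wrist force passes 120 N, or if a joint passes its speed limit or range.

### The arm

A 6-joint arm with a two-finger parallel gripper is mounted at the origin on a cart in front of the work surface, level with it; the furniture and walls round the work are solid. World frame = base frame: x ahead of the robot, y to its left, z up, the work surface at z = 0. Lengths are in m, angles in rad, forces in N, time in s.
With the tool pointing down it reaches from about 0.325 to 0.9 m from the base axis. Payload 6.1 kg.
Tool frame: the origin (TCP) lies at the very end of the fingers, on their centre line; the grasp point (between the pads) lies 19 mm behind it; z points along the fingers, y is the line along which they close (so a half turn about z gives the same grasp; the last joint's range is limited). The gripper opens to 87 mm and grips with 3 to 60 N. Pads are 19 mm wide; open, the fingers measure 117 mm over their backs; the gripper's body (75 mm by 190 mm) begins 51 mm behind the grasp point.
Start: joints at [-1.421, 0.22, 1.526, -0, 1.395, -0.126], TCP at [0.17, -0.601, 0.223] pointing down, gripper open.
Joint ranges: [-2.98, 2.98], [-0.91, 2.08], [0.09, 2.57], [-1.24, 4.39], [0.2, 2.65], [-2.68, 2.68]. Speed limits (rad/s): [2.57, 2.57, 3.01, 3.14, 3.14, 3.14].

### API

Orientations are given as a rotation vector (axis times angle).
In Python, from rig import env gives the robot as it stands.
- The arm moves only by the tool drive_tool, never from a script. Its argument "steps" is a list that holds one entry, the list of rows, each a list of 7 numbers: the finger opening in m, from 0 to 0.087, then the shift along the tool's x, y, z in m, then the turn, a rotation vector about the tool's x, y, z in degrees. A call has 1 to 12 rows; each row shifts and turns the commanded pose from where the row before left it, along the tool's axes as they then stand; what a row does not reach is not made up. A row lasts 1/8 s, in which the tool goes at most 62.5 mm and 10.7 degrees, less where a joint would pass 70% of its speed; a pose out of reach is approached as far as the arm can. A call with a gripper value outside its range is refused whole. The fingers move at their own pace and stop on an object; the grip force is fixed at half the most. Time passes only in rows, so rows that do not move let the fingers close. It gives the time, the measured TCP pose, the force, the opening and the grip force at its end, in the units of the state.
- env.state(): the state, without advancing time (a new reading comes with each control period).
- env.camera(name): name is "scene" or "top" or "wrist"; returns a dict with "img" (384x512x3 uint8, red, green, blue), "range_z" (384x512 float32, m along the optical axis (not along the pixel's ray), 0 where there is no reading), "fov_y" (degrees; the focal length in pixels is half the picture's height over the tangent of half this angle, whatever the lens; pixels are square), "cx", "cy" (the principal point, pixels), "position" and "orientation" of the camera in the world; the wrist camera has in their place "mount" (4x4, takes a point from camera to tool coordinates, whose origin is the TCP and whose axes are the flange's). Camera axes: x right, y down, z forward; pixel columns grow to the right and rows downward; lengths in m; the calibration is good to about 2 mm. A picture is of the moment at which its call begins: read the wrist's pose just before it.
- env.finish_job(): hands the job in; it is judged then, once.
The state is a dict: "clock": time; "joint_pos": joint angles; "joint_velocities": joint speeds; "tau": joint torques, N m; "tcp_pos": TCP position; "eef_rot": TCP orientation; "contact_force": force on the tool from outside, world axes, zero at the start; "ft_torque": the same for the moment, N m; "opening": opening from 0.0 (shut) to 1.0 (fully open); "grip_force": force on a finger pad.
Only numpy, scipy, OpenCV 4.12 (cv2) and the standard library are available. Lean on these libraries where they do the work, as an engineer would, in place of code of your own. Each camera call takes 0.05 s, during which the arm holds its last target. There are 200 camera calls.

## Working session

There is one attempt and no reset: what is moved stays moved. The work goes in short steps, Python scripts to look and compute and a tool call to move; the robot and the scene stay as the last step left them, time stands still between calls to the robot, and variables do not carry over. Pictures are saved under pics/ and viewed, at most 12 in all, crops included, and the job is handed in when it is done.

Besides the shell and the picture viewer there is one more tool, called after "Call:" as name(argument=value, ...) on one line, values as JSON. drive_tool: Moves the arm, as the interface text tells. Its arguments: {"type":"object","properties":{"steps":{"type":"array","items":{"type":"array","items":{"type":"array","items":{"type":"number"}}}}},"required":["steps"]}

```bash
mkdir -p pics; cat > h.py <<'E'
import numpy as np, cv2
from scipy.spatial.transform import Rotation as R
from rig import env
def rot(o):
    o=np.array(o,float)
    return o if o.shape==(3,3) else (R.from_rotvec(o) if o.size==3 else R.from_quat(o)).as_matrix()
def cam(n):
    s=env.state(); c=env.camera(n)
    if 'mount' in c:
        T=np.eye(4); T[:3,:3]=rot(s['eef_rot']); T[:3,3]=s['tcp_pos']; T=T@np.array(c['mount'])
    else:
        T=np.eye(4); T[:3,:3]=rot(c['orientation']); T[:3,3]=c['position']
    c['T']=T; c['f']=192/np.tan(np.radians(c['fov_y'])/2)
    return c
def ray(c,u,v,z):
    d=c['T'][:3,:3]@np.array([(u-c['cx'])/c['f'],(v-c['cy'])/c['f'],1]); p=c['T'][:3,3]
    return p+d*(z-p[2])/d[2]
def cloud(c):
    v,u=np.mgrid[:384,:512]; z=c['range_z']
    P=np.stack([(u-c['cx'])/c['f']*z,(v-c['cy'])/c['f']*z,z],-1)@c['T'][:3,:3].T+c['T'][:3,3]
    P[z<=0]=np.nan
    return P
def save(c,n): cv2.imwrite('pics/'+n,c['img'][:,:,::-1])
E
python3 - <<'E'
from h import *
s=env.state(); print(s)
for n in ('top','scene'):
    c=cam(n); save(c,n+'1.png'); print(n,c['T'].round(3).tolist(),c['fov_y'],c['cx'],c['cy'])
    np.savez(n+'1.npz',img=c['img'],P=cloud(c))
E
```

```text
{'clock': 0.0, 'joint_pos': array([-1.42109315e+00,  2.21220801e-01,  1.52764744e+00, -3.74001000e-05,
        1.39470387e+00, -1.26096448e-01]), 'joint_velocities': array([ 2.21338301e-04,  5.94891637e-04, -8.87252705e-04, -5.73241312e-04,
        6.84672819e-04, -8.76067890e-05]), 'tau': array([ 3.56462751e-04, -4.94615650e+01, -3.87377179e+01,  7.00440304e-02,
        5.72431250e-02, -1.54317345e-04]), 'tcp_pos': array([ 0.17008753, -0.60074429,  0.22142134]), 'eef_rot': array([-3.10980761e+00, -4.31591506e-01,  9.44654344e-05]), 'contact_force': array([-0.10716286,  0.06503208,  0.46222412]), 'ft_torque': array([-0.01264483, -0.00217512, -0.00617511]), 'grip_force': 0.0, 'opening': 0.9996767757853904}
top [[0.019, -0.989, 0.149, 0.36], [-1.0, -0.021, -0.01, 0.02], [0.013, -0.149, -0.989, 1.077], [0.0, 0.0, 0.0, 1.0]] 53.05948148225086 256.8668779148998 195.56354353969442
scene [[-0.82, -0.431, 0.378, 0.105], [-0.573, 0.61, -0.548, 0.635], [0.006, -0.666, -0.746, 0.868], [0.0, 0.0, 0.0, 1.0]] 52.65830172263293 254.48924801102112 191.12235861379997
```

View pics/top1.png

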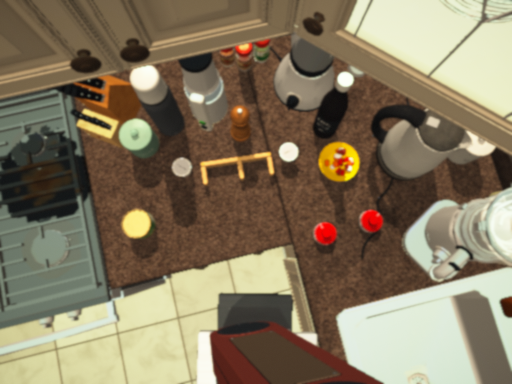

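View pics/scene1.png

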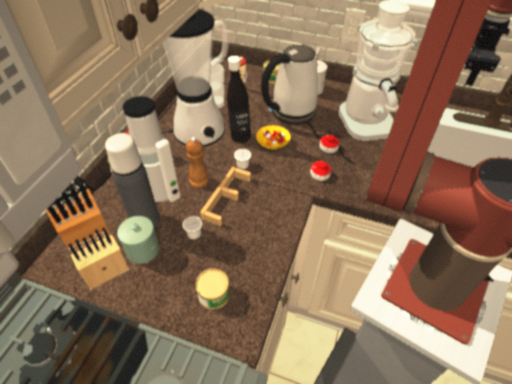

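Top view: the tin is at (137,223), the tidy spans (203..272, 152..185) and opens downward in the image. The pods are at (181,167) and (288,152), the dish at (340,161) and the canister at (139,138). Timer candidates are the red round things at (325,233) and (371,221), plus red-topped jars at the back near (244,48). I'll measure their distance from the base and check in a crop.

```bash
python3 - <<'E'
from h import *
d=np.load('top1.npz'); img=d['img']; P=d['P']
for n,(u,v,r) in dict(timA=(325,233,16),timB=(371,221,16),jar=(244,48,10),tin=(137,223,20),podL=(181,167,14),podR=(288,152,14),dish=(340,161,25),can=(139,138,26)).items():
    q=P[v-r:v+r,u-r:u+r].reshape(-1,3); q=q[np.isfinite(q[:,2])]
    zt=np.percentile(q[:,2],98); print(n,'ztop',zt.round(3),end=' ')
    for lo in (0.012,zt-0.01):
        s=q[q[:,2]>lo]; (c,rad)=cv2.minEnclosingCircle(s[:,:2].astype(np.float32)); print(np.round(c,3),round(rad,3),len(s),end=' ')
    print('dist',np.hypot(*c).round(3))
# tidy: mask points z in .02-.04 in region
m=np.zeros(P.shape[:2],bool); m[145:192,195:280]=1
m&=(P[...,2]>.022)&(P[...,2]<.042)
q=P[m]; print(len(q)); r=cv2.minAreaRect(q[:,:2].astype(np.float32)); print(r, cv2.boxPoints(r).round(3).tolist())
cv2.imwrite('pics/crop1.png',cv2.resize(img[140:260,165:405,::-1],None,fx=3.3,fy=3.3,interpolation=cv2.INTER_CUBIC))
s=np.load('scene1.npz');
E
```

```text
timA ztop 0.047 [ 0.42  -0.177] 0.031 408 [ 0.418 -0.174] 0.015 75 dist 0.453
timB ztop 0.047 [ 0.456 -0.304] 0.031 417 [ 0.458 -0.303] 0.018 83 dist 0.549
jar ztop 0.529 [0.817 0.041] 0.134 366 [0.688 0.04 ] 0.015 64 dist 0.689
tin ztop 0.059 [0.434 0.329] 0.038 745 [0.434 0.329] 0.038 650 dist 0.545
podL ztop 0.048 [0.592 0.219] 0.026 271 [0.592 0.219] 0.026 268 dist 0.631
podR ztop 0.048 [ 0.642 -0.074] 0.026 262 [ 0.642 -0.074] 0.026 260 dist 0.646
dish ztop 0.034 [ 0.635 -0.203] 0.075 1120 [ 0.632 -0.208] 0.07 659 dist 0.665
can ztop 0.163 [0.682 0.33 ] 0.089 1719 [0.702 0.267] 0.025 76 dist 0.751
570
((0.5958144664764404, 0.06800241768360138), (0.06354865431785583, 0.1981056183576584), 9.915515899658203) [[0.546999990940094, 0.1599999964237213], [0.5820000171661377, -0.03500000014901161], [0.6439999938011169, -0.024000000208616257], [0.6100000143051147, 0.17100000381469727]]
```

View pics/crop1.png

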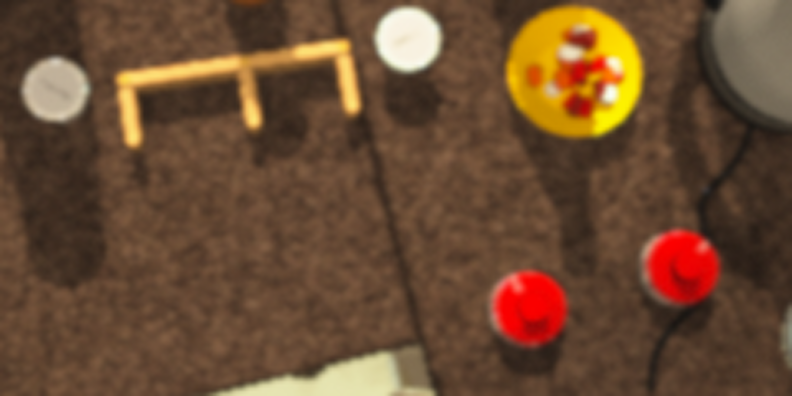

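Both (325,233) and (371,221) in the top view look identical, red and domed. A at (325,233) is 0.453 m from the base and B is 0.549 m, so A is the timer. The crop confirms A is a red domed dial with a cap, and the tidy's bays open toward the robot at a yaw of about 9.9°.

```bash
cat >> h.py <<'E'
O=np.array([.595,.068]); YAW=np.radians(9.9)
X=np.array([np.cos(YAW),np.sin(YAW)]); Y=np.array([-X[1],X[0]])
WS=O+.02*X+.042*Y; NS=O+.02*X-.051*Y
def sh(a,b,h):  # tool shift (mm) a->b at heading h deg
    c,s=np.cos(np.radians(h)),np.sin(np.radians(h)); d=np.array(b)-np.array(a)
    return (np.array([c*d[0]+s*d[1],s*d[0]-c*d[1],-d[2]])*1000).round(1)
def now():
    s=env.state(); M=rot(s['eef_rot']); return s['tcp_pos'],np.degrees(np.arctan2(M[1,0],M[0,0])),s
E
python3 - <<'E'
from h import *
p,h,s=now(); print(p,h)
T=np.array([.419,-.176]); P=NS-.105*X; d=P-T; L=np.hypot(*d); u=d/L; hd=np.degrees(np.arctan2(u[1],u[0]))
B=T-.055*u; print('P',P,'len',L,'head',hd,'start',B)
m=np.array([.25,-.30,.15]); print(sh(p,m,h),'turn rz',-(hd-h),sh(m,[*B,.15],hd))
E
```

```text
[ 0.17008911 -0.60082954  0.22153154] 15.800875941772127
P [0.52003409 0.00314545] len 0.20567202089913741 head 60.57795844515971 start [ 0.39198186 -0.22390637]
[ 158.8 -267.7   71.5] turn rz -44.77708250338758 [136.   86.3  -0. ]
```

Call:
drive_tool(steps=[[[0.035,0.0227,-0.0382,0.0102,0,0,0],[0.035,0.0227,-0.0382,0.0102,0,0,0],[0.035,0.0227,-0.0382,0.0102,0,0,0],[0.035,0.0227,-0.0382,0.0102,0,0,0],[0.035,0.0227,-0.0382,0.0102,0,0,0],[0.035,0.0227,-0.0382,0.0102,0,0,0],[0.035,0.0227,-0.0382,0.0102,0,0,0],[0.035,0,0,0,0,0,-9],[0.035,0,0,0,0,0,-9],[0.035,0,0,0,0,0,-9],[0.035,0,0,0,0,0,-9],[0.035,0,0,0,0,0,-9]]])

```text
clock: 1.6
tcp_pos: [0.2501, -0.3005, 0.1508]
eef_rot: [-2.705, -1.597, -0.0]
contact_force: [0.7, -0.5, 0.9]
opening: 0.407
grip_force: 0.0
```

```bash
python3 - <<'E'
from h import *
p,h,s=now(); print(p,h,s['opening'])
print(sh(p,[.392,-.224,.15],h))
E
```

```text
[ 0.25010846 -0.30048097  0.15079578] 61.10054369301496 0.4074851757698547
[135.5  87.3   0.8]
```

Call:
drive_tool(steps=[[[0.035,0.0339,0.0218,0,0,0,0],[0.035,0.0339,0.0218,0,0,0,0],[0.035,0.0339,0.0218,0,0,0,0],[0.035,0.0339,0.0218,0,0,0,0],[0.035,0,0,0.04,0,0,0],[0.035,0,0,0.04,0,0,0],[0.035,0,0,0.04,0,0,0],[0.035,0,0,0.01,0,0,0],[0.035,0,0,0.01,0,0,0],[0.035,0,0,0,0,0,0]]])

```text
clock: 2.85
tcp_pos: [0.3929, -0.2253, 0.0116]
eef_rot: [2.709, 1.589, 0.0]
contact_force: [-0.2, -0.8, 0.1]
opening: 0.399
grip_force: 0.0
```

```bash
python3 - <<'E'
from h import *
p,h,s=now(); print(p,h,s['opening'])
c=cam('wrist'); save(c,'w1.png')
c2=cam('top'); save(c2,'top2.png')
E
```

```text
[ 0.39288891 -0.22534079  0.01163642] 60.79528515173889 0.39924878393963154
```

View pics/w1.png

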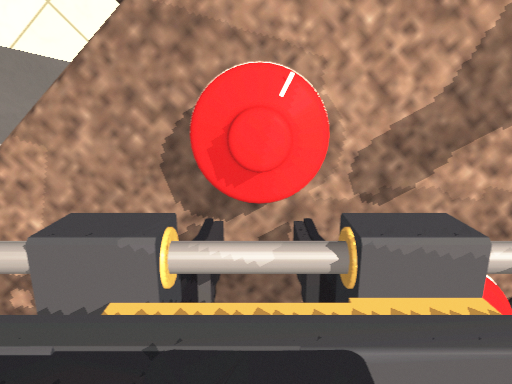

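The wrist view shows the timer at (259,133), centred ahead of the two fingers. I'm pushing now.

Call:
drive_tool(steps=[[[0.035,0.01,0,0,0,0,0],[0.035,0.01,0,0,0,0,0],[0.035,0.01,0,0,0,0,0],[0.035,0.012,0,0,0,0,0],[0.035,0.012,0,0,0,0,0],[0.035,0.012,0,0,0,0,0],[0.035,0.012,0,0,0,0,0],[0.035,0.012,0,0,0,0,0],[0.035,0.012,0,0,0,0,0],[0.035,0.012,0,0,0,0,0],[0.035,0.012,0,0,0,0,0],[0.035,0.012,0,0,0,0,0]]])

```text
clock: 4.45
tcp_pos: [0.4602, -0.1038, 0.0111]
eef_rot: [-2.71, -1.59, 0.0]
contact_force: [-0.6, -2.4, 2.5]
opening: 0.402
grip_force: 1.5
```

```bash
cat >> h.py <<'E'
def redtimer(c):
    hsv=cv2.cvtColor(c['img'],cv2.COLOR_RGB2HSV); m=((hsv[...,0]<8)|(hsv[...,0]>172))&(hsv[...,1]>170)&(hsv[...,2]>120)
    n,l,st,ce=cv2.connectedComponentsWithStats(m.astype(np.uint8)); out=[]
    P=cloud(c)
    for i in range(1,n):
        if st[i,4]>150:
            q=P[l==i]; q=q[(q[:,2]>.015)&(q[:,2]<.06)]
            if len(q)>50: o,r=cv2.minEnclosingCircle(q[:,:2].astype(np.float32)); out.append((np.round(o,4),round(r,4),ce[i].round(),st[i,4]))
    return out
E
python3 - <<'E'
from h import *
p,h,s=now(); print(p,h,s['contact_force'])
for n in('wrist','top'):print(n,redtimer(cam(n)))
E
```

```text
[ 0.46016915 -0.10378318  0.01110235] 60.79973521605136 [-0.56959002 -2.35110497  2.45060294]
wrist [(array([ 0.4762, -0.075 ]), 0.0307, array([258., 177.]), np.int32(13982))]
top [(array([ 0.4565, -0.3064]), 0.0307, array([372., 220.]), np.int32(388))]
```

Call:
drive_tool(steps=[[[0.035,0.012,0,0,0,0,0],[0.035,0.012,0,0,0,0,0],[0.035,0.012,0,0,0,0,0],[0.035,0.012,0,0,0,0,0],[0.035,0.012,0,0,0,0,0],[0.035,0.012,0,0,0,0,0],[0.035,0.009,0,0,0,0,0],[0.035,0.006,0,0,0,0,0],[0.035,0.002,0,0,0,0,0],[0.035,-0.02,0,0,0,0,0],[0.035,-0.03,0,0,0,0,0],[0.035,0,0,-0.06,0,0,0]]])

```text
clock: 6.05
tcp_pos: [0.4736, -0.0705, 0.0672]
eef_rot: [-2.704, -1.582, 0.012]
contact_force: [0.2, 0.9, -0.5]
opening: 0.399
grip_force: 0.0
```

```bash
python3 - <<'E'
from h import *
p,h,s=now(); print(p,h)
c=cam('wrist'); save(c,'w2.png'); r=redtimer(c); print(r)
T=r[0][0]; q=T-NS; print('in narrow frame',q@X,q@Y)
B=NS+(q@X-.055)*X+(q@Y)*Y; print('start',B, 'turn',h-9.9, sh(p,[*B,.07],9.9))
E
```

```text
[ 0.47363108 -0.07048372  0.06716839] 60.669264994425966
[(array([0.5203, 0.0028]), 0.0299, array([267.,  64.]), np.int32(9260))]
in narrow frame -0.1047974440019791 -0.0003860242744193793
start [ 0.46611899 -0.0066561 ] turn 50.76926499442597 [  3.6 -64.2  -2.8]
```

View pics/w2.png

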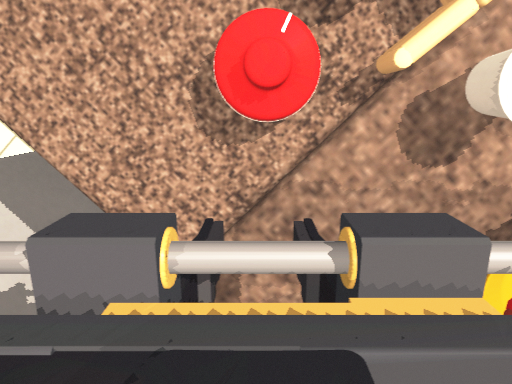

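The timer is at (267,64) in this view, standing on the narrow bay's line. The right wall end is visible at (400,60). Next I turn to the bay's heading and look again.

Call:
drive_tool(steps=[[[0.035,0,0,-0.01,0,0,10],[0.035,0,0,-0.01,0,0,10],[0.035,0,0,0,0,0,10],[0.035,0,0,0,0,0,10],[0.035,0,0,0,0,0,10.7],[0.035,-0.005,-0.032,0,0,0,0],[0.035,-0.005,-0.032,0,0,0,0],[0.035,0,0,0,0,0,0]]])

```text
clock: 7.1
tcp_pos: [0.4571, -0.0079, 0.091]
eef_rot: [-3.129, -0.28, 0.0]
contact_force: [-0.7, 0.2, 0.4]
opening: 0.401
grip_force: 0.0
```

```bash
python3 - <<'E'
from h import *
p,h,s=now(); print(p,h)
c=cam('wrist'); save(c,'w3.png'); r=redtimer(c); print(r)
T=r[0][0]; q=T-NS; print('in narrow frame',q@X,q@Y)
P=cloud(c); m=(P[...,2]>.027)&(P[...,2]<.036)
L=P[m][:,:2]-O; L=np.c_[L@X,L@Y]
# walls & rail statistics in the assumed tidy frame
for y0 in (-.093,.003-.012,.093):
    w=L[(abs(L[:,1]-y0)<.02)&(L[:,0]>-.025)&(L[:,0]<.015)]
    if len(w)>20: print('wall',len(w),w.min(0),w.max(0), np.polyfit(w[:,0],w[:,1],1))
w=L[(L[:,0]>.0)&(L[:,0]<.05)&(L[:,1]>-.08)&(L[:,1]<.08)]
b=w[abs(w[:,0]-.026)<.015]; print('rail',len(b),b[:,0].min(),np.polyfit(b[:,1],b[:,0],1))
E
```

```text
[ 0.45712497 -0.00787455  0.091044  ] 10.220331716653979
[(array([0.5201, 0.0034]), 0.0303, array([259., 107.]), np.int32(6703))]
in narrow frame -0.10489130840704239 0.0002394271413293636
wall 84 [-0.02499002 -0.10099063] [-0.02175039 -0.08938201] [ 0.31353856 -0.08714586]
wall 63 [-0.02490731 -0.01727897] [-0.02221123 -0.00635865] [-0.82025902 -0.03209822]
wall 56 [-0.0249901   0.08435935] [-0.02291618  0.0956207 ] [-2.78000223  0.02077161]Traceback (most recent call last):
  File "<stdin>", line 12, in <module>
    return umr_minimum(a, axis, None, out, keepdims, initial, where)
ValueError: zero-size array to reduction operation minimum which has no identity
```

View pics/w3.png

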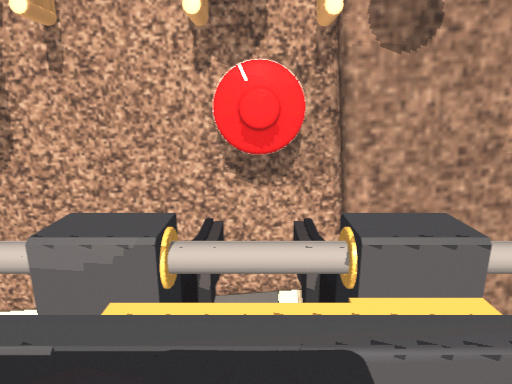

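The timer is at (259,107), ahead of the narrow bay whose wall ends are at (192,5) and (331,5). The wrist view puts the tidy about 2.5 mm further right than my estimate, so I'm correcting it.

```bash
sed -i 's/^X=np/X=np/; s/^WS=.*/O=O-.0025*Y; WS=O+.02*X+.042*Y; NS=O+.02*X-.051*Y/' h.py; python3 - <<'E'
from h import *
p,h,s=now()
print(sh(p,[*(NS-.16*X),.011],h), sh([0,0,0],[*(.095*X),0],h), WS,NS)
E
```

```text
[ 8.3  1.4 80.3] [95.   0.5 -0. ] [0.60791099 0.1103504 ] [0.62390039 0.01873523]
```

Call:
drive_tool(steps=[[[0.035,0,0.0014,0.04,0,0,0],[0.035,0.003,0,0.03,0,0,0],[0.035,0.005,0,0.01,0,0,0.3],[0.035,0.01,0,0,0,0,0],[0.035,0.01,0,0,0,0,0],[0.035,0.01,0,0,0,0,0],[0.035,0.01,0,0,0,0,0],[0.035,0.01,0,0,0,0,0],[0.035,0.008,0,0,0,0,0],[0.035,0.008,0,0,0,0,0],[0.035,0.006,0,0,0,0,0],[0.035,0,0,0,0,0,0]]])

```text
clock: 8.65
tcp_pos: [0.5376, 0.0032, 0.0112]
eef_rot: [3.13, 0.268, 0.002]
contact_force: [0.0, -0.8, 0.6]
opening: 0.406
grip_force: 0.1
```

```bash
cat >> h.py <<'E'
def walls(c):
    P=cloud(c); m=(P[...,2]>.027)&(P[...,2]<.036); L=P[m][:,:2]-O; L=np.c_[L@X,L@Y]
    for y0 in (-.093,-.009,.093):
        w=L[(abs(L[:,1]-y0)<.02)&(L[:,0]>-.025)&(L[:,0]<.012)]
        if len(w)>40: print('wall',y0,w[:,0].max().round(4),(w[:,1].min()+w[:,1].max())/2)
    w=L[(abs(L[:,0]-.026)<.015)&(abs(L[:,1])<.08)]
    if len(w)>40: print('rail front',np.percentile(w[:,0],3),np.polyfit(w[:,1],w[:,0],1))
E
python3 - <<'E'
from h import *
p,h,s=now(); print(p,h,s['contact_force'])
c=cam('wrist'); r=redtimer(c); print(r)
for a in r: q=a[0]-NS; print('in narrow frame',q@X,q@Y)
q=p[:2]-NS; print('tcp',q@X,q@Y); walls(c)
E
```

```text
[0.53764745 0.00315159 0.0111657 ] 9.805261196706931 [ 0.01394578 -0.80954697  0.58645771]
[(array([0.5721, 0.0096]), 0.0302, array([258., 176.]), np.int32(14055))]
in narrow frame -0.05259966302526172 -9.320825104034858e-05
tcp -0.08764786383582547 -0.000522203579239201
wall -0.093 0.012 -0.08618879018863809
wall -0.009 0.012 -0.015719066270536267
rail front 0.015269971912247438 [-0.00700927  0.02444353]
```

Call:
drive_tool(steps=[[[0.035,0.005,0,0,0,0,0],[0.035,0.005,0,0,0,0,0],[0.035,0.004,0,0,0,0,0],[0.035,0.003,0,0,0,0,0],[0.035,0,0,0,0,0,0]]])

```text
clock: 9.32
tcp_pos: [0.554, 0.006, 0.0112]
eef_rot: [3.13, 0.269, 0.001]
contact_force: [-0.9, 0.3, 0.3]
opening: 0.406
grip_force: 0.0
```

```bash
python3 - <<'E'
from h import *
p,h,s=now(); print(p,h,s['contact_force'])
c=cam('wrist'); save(c,'w4.png'); r=redtimer(c); print(r)
for a in r: q=a[0]-NS; print('in narrow frame',q@X,q@Y)
q=p[:2]-NS; print('tcp',q@X,q@Y)
P=cloud(c); m=(P[...,2]>.027)&(P[...,2]<.036); L=P[m][:,:2]-O; L=np.c_[L@X,L@Y]
w=L[(abs(L[:,1]+.051)<.02)&(L[:,0]>.008)&(L[:,0]<.045)]; print(len(w),w[:,0].min(),w[:,0].max())
w=L[(abs(L[:,1]-.042)<.02)&(L[:,0]>.005)&(L[:,0]<.045)]; print(len(w),w[:,0].min() if len(w) else 0)
E
```

```text
[0.55398028 0.00600652 0.01117311] 9.805839867280534 [-0.86873056  0.32277261  0.33600145]
[(array([0.5888, 0.0124]), 0.0304, array([257., 176.]), np.int32(14055))]
in narrow frame -0.035666935797694706 -0.0002061181124731103
tcp -0.07106739031334809 -0.0005178674478964145
3839 0.008015085006354842 0.03195638101299394
2202 0.019651192409919326
```

View pics/w4.png

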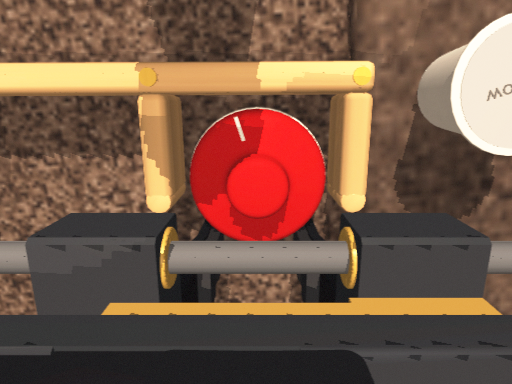

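The timer at (258,175) sits centred in the narrow bay, about 4.5 mm from the rail. One last gentle push, then I back off.

Call:
drive_tool(steps=[[[0.035,0.002,0,0,0,0,0],[0.035,0.0015,0,0,0,0,0],[0.035,0.001,0,0,0,0,0],[0.035,0,0,0,0,0,0],[0.035,-0.01,0,0,0,0,0],[0.035,-0.03,0,0,0,0,0],[0.035,-0.03,0,0,0,0,0],[0.035,0,0,-0.05,0,0,0],[0.035,0,0,-0.05,0,0,0],[0.035,0,0,-0.04,0,0,0]]])

```text
clock: 10.62
tcp_pos: [0.489, -0.0053, 0.1533]
eef_rot: [3.13, 0.268, 0.003]
contact_force: [0.7, -0.9, 0.3]
opening: 0.402
grip_force: 0.0
```

```bash
python3 - <<'E'
from h import *
c=cam('wrist'); r=redtimer(c)
for a in r: q=a[0]-NS; print('in narrow frame',q@X,q@Y)
p,h,s=now(); print(p,h)
T=np.array([.434,.329]); P=WS-.120*X; d=P-T; L=np.hypot(*d); u=d/L; hd=np.degrees(np.arctan2(u[1],u[0]))
B=T-.065*u; print('P',P,'len',L,'push head',hd,'tool head',hd+180,'start',B)
print('turn',-(hd+180-h), sh(p,[*B,.15],h), sh(p,[*B,.15],hd+180))
t=np.load('top1.npz')['P']; q=t[190:260,95:180].reshape(-1,3)
q=q[(abs(q[:,0]-B[0])<.11)&(q[:,1]>.37)&(q[:,1]<.5)]; print('heights behind tin', [(y,np.nanmax(q[abs(q[:,1]-y)<.01,2],initial=-1).round(3)) for y in np.arange(.38,.5,.02)])
E
```

```text
in narrow frame -0.032120542223537475 -0.0008250628734789933
[ 0.49219419 -0.00578868  0.15884338] 9.808793817043068
P [0.48969787 0.08971891] len 0.24567802773134267 push head -76.89649885648751 tool head 103.10350114351249 start [0.4192638  0.39230754]
turn -93.29470732646942 [  -4.  -404.7    8.8] [404.3  19.2   8.8]
heights behind tin [(np.float64(0.38), np.float64(0.006)), (np.float64(0.4), np.float64(0.007)), (np.float64(0.42000000000000004), np.float64(0.007)), (np.float64(0.44000000000000006), np.float64(0.007)), (np.float64(0.4600000000000001), np.float64(0.006)), (np.float64(0.4800000000000001), np.float64(-0.022))]
```

Call:
drive_tool(steps=[[[0.05,0,0,0,0,0,-10.4],[0.05,0,0,0,0,0,-10.4],[0.05,0,0,0,0,0,-10.4],[0.05,0,0,0,0,0,-10.4],[0.05,0,0,0,0,0,-10.4],[0.05,0,0,0,0,0,-10.4],[0.05,0,0,0,0,0,-10.4],[0.05,0,0,0,0,0,-10.4],[0.05,0,0,0,0,0,-10.1],[0.05,0.04,0.002,0,0,0,0],[0.05,0.04,0.002,0,0,0,0],[0.05,0.04,0.002,0,0,0,0]]])

```text
clock: 12.18
tcp_pos: [0.4669, 0.1139, 0.1508]
eef_rot: [1.954, 2.46, 0.0]
contact_force: [0.3, -0.4, -0.5]
opening: 0.578
grip_force: 0.0
```

Call:
drive_tool(steps=[[[0.05,0.04,0.002,0,0,0,0],[0.05,0.04,0.002,0,0,0,0],[0.05,0.04,0.002,0,0,0,0],[0.05,0.04,0.002,0,0,0,0],[0.05,0.04,0.002,0,0,0,0],[0.05,0.04,0.002,0,0,0,0],[0.05,0.04,0.002,0,0,0,0],[0.05,0,0,0,0,0,0]]])

```text
clock: 13.18
tcp_pos: [0.4167, 0.3907, 0.1508]
eef_rot: [-1.949, -2.463, -0.0]
contact_force: [-0.1, -0.6, 0.4]
opening: 0.575
grip_force: 0.0
```

```bash
cat >> h.py <<'E'
def tin(c):
    P=cloud(c); m=(P[...,2]>.048)&(P[...,2]<.068)
    n,l,st,ce=cv2.connectedComponentsWithStats(m.astype(np.uint8)); out=[]
    for i in range(1,n):
        if st[i,4]>300:
            o,r=cv2.minEnclosingCircle(P[l==i][:,:2].astype(np.float32))
            if .03<r<.045: out.append((np.array(o).round(4),round(r,4),ce[i].round(),np.median(P[l==i][:,2]).round(4)))
    return out
E
python3 - <<'E'
from h import *
p,h,s=now(); print(p,h,s['opening'])
c=cam('wrist'); save(c,'w5.png'); print(tin(c)); print(tin(cam('scene')))
E
```

```text
[0.41674965 0.39066552 0.15078609] 103.28542725943747 0.5747682088724537
[(array([0.4353, 0.3242]), 0.037, array([261., 287.]), np.float64(0.0556))]
[]
```

View pics/w5.png

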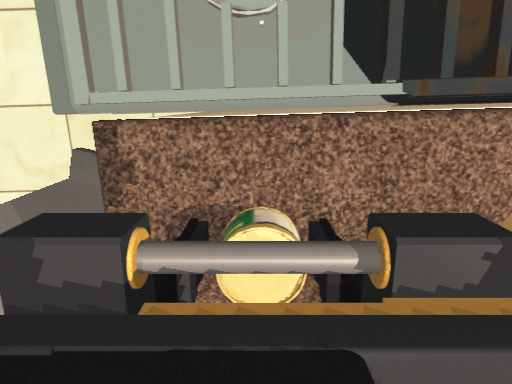

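The tin is at (261,287) in the picture, just behind the finger line (the tool's -x side), and the worktop here is clear. Lowering and pushing in -x.

Call:
drive_tool(steps=[[[0.05,0,0.0025,0.04,0,0,0],[0.05,0,0,0.05,0,0,0],[0.05,0,0,0.035,0,0,0],[0.05,0,0,0.0135,0,0,0],[0.05,-0.01,0,0,0,0,0],[0.05,-0.01,0,0,0,0,0],[0.05,-0.01,0,0,0,0,0],[0.05,-0.012,0,0,0,0,0],[0.05,-0.012,0,0,0,0,0],[0.05,-0.012,0,0,0,0,0],[0.05,-0.012,0,0,0,0,0],[0.05,-0.012,0,0,0,0,0]]])

```text
clock: 14.78
tcp_pos: [0.4418, 0.3022, 0.0138]
eef_rot: [1.953, 2.46, 0.005]
contact_force: [-1.1, 5.5, 5.6]
opening: 0.573
grip_force: 3.3
```

```bash
python3 - <<'E'
from h import *
p,h,s=now(); print(p,h,s['contact_force'])
P=WS-.120*X; print(sh(p,[*P,p[2]],h))
for n in('top','scene'):
    c=cam(n); save(c,n+'3.png'); print(tin(c))
E
```

```text
[0.44181881 0.30217423 0.01381277] 103.09367149425343 [-1.11758037  5.47692769  5.64596189]
[-217.8   -1.5   -0. ]
[(array([0.4504, 0.2663]), 0.0372, array([163., 217.]), np.float64(0.0553))]
[]
```

View pics/scene3.png

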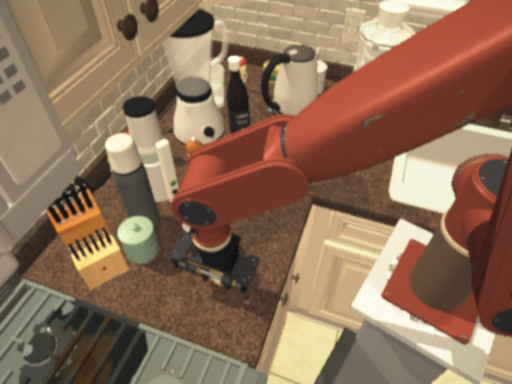

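In the scene view the gripper at (213,265) is on the tin's left side and clear of the canister. The top view puts the tin at (0.450, 0.266), 37 mm ahead of the TCP as planned. Continuing.

Call:
drive_tool(steps=[[[0.05,-0.0125,0,0,0,0,0],[0.05,-0.0125,0,0,0,0,0],[0.05,-0.0125,0,0,0,0,0],[0.05,-0.0125,0,0,0,0,0],[0.05,-0.0125,0,0,0,0,0],[0.05,-0.0125,0,0,0,0,0],[0.05,-0.0125,0,0,0,0,0],[0.05,-0.0125,0,0,0,0,0],[0.05,-0.0125,0,0,0,0,0],[0.05,-0.0125,0,0,0,0,0],[0.05,-0.0125,0,0,0,0,0],[0.05,0,0,0,0,0,0]]])

```text
clock: 16.38
tcp_pos: [0.4718, 0.1667, 0.0124]
eef_rot: [1.954, 2.459, -0.002]
contact_force: [1.1, -0.3, -0.7]
opening: 0.573
grip_force: 0.2
```

```bash
python3 - <<'E'
from h import *
p,h,s=now(); print(p,h,s['contact_force'])
c=cam('top'); t=tin(c); print(t)
P=WS-.120*X; print([sh([*a[0],0],[*P,0],h) for a in t],sh(p,[*P,p[2]],h))
E
```

```text
[0.47176706 0.16667465 0.0124187 ] 103.05887334794464 [ 1.11463348 -0.25701847 -0.68263676]
[(array([0.481, 0.126]), 0.0361, array([217., 207.]), np.float64(0.0555))]
[array([-37.3,   0.3,  -0. ])] [-79.    0.1  -0. ]
```

Call:
drive_tool(steps=[[[0.05,-0.01,0,0,0,0,0],[0.05,-0.01,0,0,0,0,0],[0.05,-0.008,0,0,0,0,0],[0.05,-0.006,0,0,0,0,0],[0.05,-0.004,0,0,0,0,0],[0.05,-0.002,0,0,0,0,0],[0.05,0.02,0,0,0,0,0],[0.05,0.025,0,0,0,0,0],[0.05,0,0,-0.05,0,0,0],[0.05,0,0,-0.05,0,0,0],[0.05,0,0,-0.04,0,0,0],[0.05,0,0,0,0,0,0]]])

```text
clock: 17.92
tcp_pos: [0.4738, 0.1734, 0.157]
eef_rot: [1.949, 2.456, 0.01]
contact_force: [0.0, -0.2, 0.1]
opening: 0.575
grip_force: 0.0
```

```bash
python3 - <<'E'
from h import *
p,h,s=now(); print(p,h)
for n in ('top','wrist'):
    t=tin(cam(n)); print(n,t)
    for a in t: q=a[0]-WS; print(q@X,q@Y)
B=WS-.190*X; print('turn',h-9.9, sh(p,[*B,p[2]],h),sh(p,[*B,.15],9.9))
E
```

```text
[0.47383043 0.17336475 0.15703979] 103.12384055837738
top [(array([0.4895, 0.0933]), 0.0376, array([225., 204.]), np.float64(0.0555))]
-0.1195792276722596 0.003561786031193495
wrist [(array([0.49  , 0.0921]), 0.0374, array([256., 288.]), np.float64(0.0556))]
-0.11929298792951751 0.0022936902896680683
turn 93.22384055837738 [-81.1 -73.4  -0. ] [-68.7  85.1   7. ]
```

Call:
drive_tool(steps=[[[0.05,0,0,0,0,0,10.4],[0.05,0,0,0,0,0,10.4],[0.05,0,0,0,0,0,10.4],[0.05,0,0,0,0,0,10.4],[0.05,0,0,0,0,0,10.4],[0.05,0,0,0,0,0,10.4],[0.05,0,0,0,0,0,10.4],[0.05,0,0,0,0,0,10.4],[0.05,0,0,0,0,0,10],[0.05,-0.034,0.042,0,0,0,0],[0.05,-0.035,0.042,0,0,0,0],[0.05,0,0,0,0,0,0]]])

```text
clock: 19.52
tcp_pos: [0.4143, 0.076, 0.1501]
eef_rot: [3.13, 0.266, -0.008]
contact_force: [0.9, 0.2, 0.6]
opening: 0.578
grip_force: 0.0
```

```bash
python3 - <<'E'
from h import *
p,h,s=now(); print(p,h)
c=cam('wrist'); save(c,'w6.png')
for a in tin(c): q=a[0]-WS; print(a,q@X,q@Y)
walls(c)
q=p[:2]-WS; print('tcp',q@X,q@Y)
B=WS-.178*X; print(sh(p,[*B,.0125],h))
E
```

```text
[0.41428116 0.07600655 0.15011742] 9.708954118182984
(array([0.4897, 0.0914]), 0.0376, array([254.,  86.]), np.float64(0.0555)) -0.1197088710975595 0.0016556924914435367
tcp -0.1966512550348752 -0.0005418427791833101
[ 18.6  -0.6 137.6]
```

View pics/w6.png

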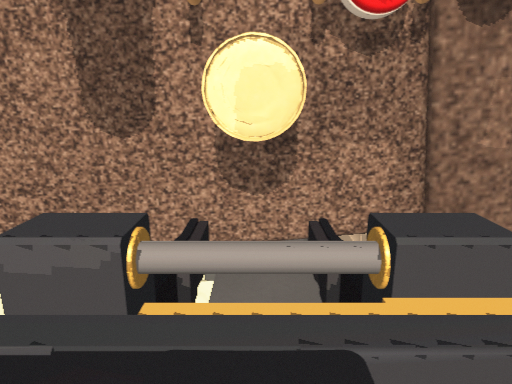

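The tin is at (254,86), directly in front of the wide bay and within 2 mm of its line. Lowering and pushing in.

Call:
drive_tool(steps=[[[0.05,0,-0.0006,0.045,0,0,0],[0.05,0,0,0.05,0,0,0],[0.05,0.01,0,0.033,0,0,0],[0.05,0.01,0,0.0095,0,0,0],[0.05,0.01,0,0,0,0,0],[0.05,0.01,0,0,0,0,0],[0.05,0.011,0,0,0,0,0],[0.05,0.011,0,0,0,0,0],[0.05,0.011,0,0,0,0,0],[0.05,0.011,0,0,0,0,0],[0.05,0.01,0,0,0,0,0],[0.05,0.008,0,0,0,0,0]]])

```text
clock: 21.08
tcp_pos: [0.5183, 0.0964, 0.0152]
eef_rot: [3.13, 0.271, -0.0]
contact_force: [-1.3, -0.4, -1.0]
opening: 0.576
grip_force: 0.8
```

```bash
python3 - <<'E'
from h import *
p,h,s=now(); print(p,h,s['contact_force'])
c=cam('wrist'); save(c,'w7.png')
for a in tin(c): q=a[0]-WS; print(a,q@X,q@Y)
q=p[:2]-WS; print('tcp',q@X,q@Y)
E
```

```text
[0.51825811 0.09638575 0.01515639] 9.898955739947763 [-1.3295239  -0.38906541 -0.95454052]
(array([0.5552, 0.1024]), 0.0379, array([259., 166.]), np.float64(0.0556)) -0.0532929901313483 0.0012305390108447343
tcp -0.09071881541244417 0.0016572362449366468
```

Call:
drive_tool(steps=[[[0.05,0.004,0,0,0,0,0],[0.05,0.004,0,0,0,0,0],[0.05,0.003,0,0,0,0,0],[0.05,0.002,0,0,0,0,0],[0.05,0.001,0,0,0,0,0],[0.05,0,0,0,0,0,0]]])

```text
clock: 21.88
tcp_pos: [0.5315, 0.0987, 0.0152]
eef_rot: [-3.13, -0.271, -0.0]
contact_force: [-3.2, 0.1, 0.4]
opening: 0.577
grip_force: 1.7
```

```bash
python3 - <<'E'
from h import *
p,h,s=now(); print(p,h,s['contact_force'])
c=cam('wrist')
for a in tin(c): q=a[0]-WS; print(a,q@X,q@Y)
q=p[:2]-WS; print('tcp',q@X,q@Y)
E
```

```text
[0.53147774 0.09873049 0.01515941] 9.902057012689664 [-3.19979394  0.1001348   0.35055292]
(array([0.5685, 0.1047]), 0.0377, array([259., 166.]), np.float64(0.0556)) -0.03979559916284718 0.001209633427284567
tcp -0.07729290351886683 0.0016942211230683464
```

One more 1.5 mm nudge, then back off, rise and check from above.

Call:
drive_tool(steps=[[[0.05,0.001,0,0,0,0,0],[0.05,0.0005,0,0,0,0,0],[0.05,0,0,0,0,0,0],[0.05,-0.01,0,0,0,0,0],[0.05,-0.03,0,0,0,0,0],[0.05,-0.03,0,0,0,0,0],[0.05,0,0,-0.05,0,0,0],[0.05,0,0,-0.05,0,0,0],[0.05,0,0,-0.03,0,0,0],[0.05,0,0,0,0,0,0],[0.05,0,0,0,0,0,0]]])

```text
clock: 23.3
tcp_pos: [0.4633, 0.0869, 0.1443]
eef_rot: [-3.13, -0.271, 0.001]
contact_force: [-0.6, 0.5, -0.5]
opening: 0.576
grip_force: 0.0
```

```bash
python3 - <<'E'
from h import *
c=cam('wrist'); save(c,'w8.png')
for a in tin(c): q=a[0]-WS; print('tin',a,q@X,q@Y)
for a in redtimer(c): q=a[0]-NS; print('timer',a,q@X,q@Y)
P=cloud(c); m=(P[...,2]>.027)&(P[...,2]<.036); L=P[m][:,:2]-O; L=np.c_[L@X,L@Y]
for y0 in (-.093,-.009,.093):
    w=L[(abs(L[:,1]-y0)<.015)&(L[:,0]>-.022)&(L[:,0]<.005)]
    if len(w): print('wall',y0,np.percentile(w[:,1],[2,50,98]))
for y0 in (-.051,.042):
    w=L[(abs(L[:,1]-y0)<.025)&(L[:,0]>.012)&(L[:,0]<.045)]
    if len(w): print('rail',np.percentile(w[:,0],[2,50,98]))
E
```

```text
tin (array([0.5698, 0.1047]), 0.0376, array([259.,  45.]), np.float64(0.0555)) -0.038514957038846005 0.0009861255969213405
timer (array([0.5927, 0.0102]), 0.0327, array([383.,  39.]), np.int32(4965)) -0.03220325344630578 -0.0030438821211033118
wall -0.093 [-0.09775466 -0.09055351 -0.07848846]
wall -0.009 [-0.02371026 -0.00881015 -0.00303722]
wall 0.093 [0.08694232 0.09222524 0.09848415]
rail [0.01210381 0.01301306 0.01429382]
```

View pics/w8.png

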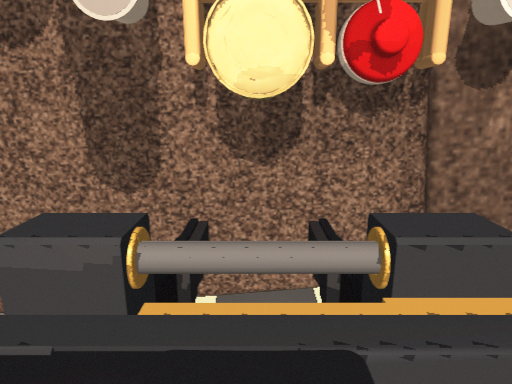

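The tin at (259,45) and the timer at (383,39) are both centred in their bays against the rail, within 1–2 mm of home. The pods were not touched, so I'm handing in.

```bash
python3 -c "
from rig import env
print(env.finish_job())"
```

```text
the job is handed in; nothing more can be done
None
```

The tin and the timer are both pushed home in their bays, last measured within about 1–2 mm of touching the back rail and 3 mm of each bay's middle line; the job was handed in after about 23 s (the hand-in gave no verdict), and I never drove the arm against the capsules, dish or canister, though I did not re-measure them at the end.

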